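# Put the hole saws and drawer hardware away

## Task

Clear the joiner's bench by sorting the five loose things in the middle. Press each hole saw, teeth down, fully home into the foam cutout of its own size; stand both loose wooden knobs upright in the tray that already holds knobs, and stand the loose steel bar pull on its feet in the tray that already holds bar pulls. Let go of everything at the end.

Things in the scene. Friction and masses are not known exactly. Their poses are not given: they have to be found in the camera images.
- saw_large_center (a point): large hole saw standing loose, teeth down, shank up: dark steel cup 48 mm diameter, 28 mm high (lower rim bevelled 3 mm), on it a collar 20 mm diameter, 5 mm high, then a round steel shank 11 mm diameter, 35 mm long (33 to 68 mm above the teeth) to grip it by; 68 mm high in all. The point lies on its axis half-way up, 34 mm above the teeth; z up. About 0.15 kg
- saw_small_center (a point): small hole saw, as the large one but the cup is 32 mm in diameter (same heights, same shank); the point lies on its axis half-way up, 34 mm above the teeth; z up. About 0.09 kg
- knob_large_center (a point): large loose turned wooden drawer knob standing upright: 44 mm diameter at its head, 36 mm high, foot 27 mm diameter; the widest part is a straight band 21 to 30 mm above its foot. The point lies on its axis half-way up, 18 mm above the foot; z up. About 0.04 kg
- knob_small_center (a point): small loose turned wooden drawer knob standing upright: 30 mm diameter at its head, 30 mm high, foot 19 mm diameter; the widest part is a straight band 15 to 24 mm above its foot. The point lies on its axis half-way up, 15 mm above the foot; z up. About 0.025 kg
- pull_center (a point): loose steel bar pull standing on its two feet: a round bar 12 mm diameter and 88 mm long along its x axis, bar axis 28 mm above the feet's undersides (top at 34 mm), feet at x = -28 and +28 mm (plates 18 by 20 mm). The point lies at mid-length, 17 mm above the undersides; z up. About 0.08 kg
- knob_tray: fixed grey sheet-metal tray, 170 mm along its x by 120 mm along its y, 22 mm high, walls and floor 3 mm thick, with two wooden knobs fixed in its +x end (centres at x 56, y 30 mm and x 62, y -28 mm; 44 and 30 mm diameter), leaving its floor free from x = -82 to x = +30 mm. Origin: centre of the tray's underside; z up
- pull_tray: fixed grey sheet-metal tray of the same size (170 by 120 by 22 mm, 3 mm thick), with two steel bar pulls fixed in its +x end, lying along its y axis at x = 44 and x = 69 mm, leaving its floor free from x = -82 to x = +30 mm. Origin: centre of the tray's underside; z up
- foam_large: fixed plywood case, 112 by 112 by 34 mm high, filled flush with dark foam; central round pale-floored cutout for the large saw, 56 mm wide (bevelled mouth), 24 mm deep, its floor 10 mm above the bench. Four yielding foam tongues grip the cup: it needs a push of 1 to 15 N until it stands on the cutout floor (cup 4 mm proud). Origin: centre of the underside, on the cutout axis; z up
- foam_small: fixed case of the same outer size and depths, whose centre cutout is for the small hole saw: 40 mm wide, otherwise the same (mouth 34 mm and floor 10 mm above the bench, same tongues and push). Origin: centre of the case's underside, below the cutout's axis; z up

How it is judged:
At the end, for the whole second after the job is handed in: Each saw in its own cutout, within 6 mm of its axis, teeth within 3.5 mm of its floor, leaning under 0.12 rad; both knobs upright in the knob tray and the pull on its feet in the pull tray (tilt under 0.2 rad, centres inside the walls, at most 6 mm off the floor); all at rest (horizontal distance between saw_large_center and foam_large below 0.006 m and z of saw_large_center in the frame of foam_large below 0.0475 m and angle between each of saw_large_center, saw_small_center's own z axis and vertical below 0.12 rad and linear speed of each of saw_large, saw_small, knob_large, knob_small, pull below 0.02 m/s and horizontal distance between saw_small_center and foam_small below 0.006 m and z of saw_small_center in the frame of foam_small below 0.0475 m and x of knob_large_center in the frame of knob_tray between -0.082 and 0.082 m and y of knob_large_center in the frame of knob_tray between -0.057 and 0.057 m and z of knob_large_center in the frame of knob_tray below 0.027 m and angle between each of knob_large_center, knob_small_center, pull_center's own z axis and vertical below 0.2 rad and x of knob_small_center in the frame of knob_tray between -0.082 and 0.082 m and y of knob_small_center in the frame of knob_tray between -0.057 and 0.057 m and z of knob_small_center in the frame of knob_tray below 0.024 m and x of pull_center in the frame of pull_tray between -0.082 and 0.082 m and y of pull_center in the frame of pull_tray between -0.057 and 0.057 m and z of pull_center in the frame of pull_tray below 0.026 m); the robot touches nothing.
It also fails if it takes over 144 s, if anything falls off the work surface, if the arm or the gripper's body presses on something with over 40 N, if the wrist force passes 120 N, or if a joint passes its speed limit or range.

## Robot

A 7-joint arm with a two-finger parallel gripper is mounted at the origin on the work surface. World frame = base frame: x ahead of the robot, y to its left, z up, the work surface at z = 0. Lengths are in m, angles in rad, forces in N, time in s.
With the tool pointing down it reaches from about 0.4 to 0.875 m from the base axis. Payload 19.3 kg.
Tool frame: the origin (TCP) lies between the finger pads; the fingertips stand bot.tcp_to_tips ahead of it and the grasp point (between the pads) is the TCP (bot.tcp_to_tips is the distance from the TCP to the fingertips, in m); z points along the fingers, y is the line along which they close (so a half turn about z gives the same grasp; the last joint's range is limited). The gripper opens to 85 mm and grips with 20 to 120 N. Pads are 22 mm wide; open, the fingers measure 114 mm over their backs; the gripper's body (76 mm by 85 mm) begins 54 mm behind the grasp point. The pads swing forward as they close: fully open they stand 13 mm farther back than shut.
Start: joints at [-1.301, 0.521, -0.036, 1.599, 0.021, 1.021, -0.113], TCP at [0.208, 0.589, 0.25] pointing down, gripper open.
Joint ranges: [-2.91, 2.91], [-0.3, 2.13], [-1.5, 1.42], [0.17, 2.43], [-1.26, 4.41], [0.16, 1.93], [-2.52, 2.52]. Speed limits (rad/s): [1.89, 1.89, 2.39, 2.39, 3.01, 3.01, 3.01].

## Interface

Orientations are given as [roll, pitch, yaw] about the fixed x, y, z axes, in that order (R = Rz(yaw) Ry(pitch) Rx(roll)).
In Python, from workcell import telemetry, grab_frame, bot gives the robot as it stands. The module is installed in compiled form; this text tells all that it offers.
- The arm moves only by the shell command python3 -m crank 'ROWS' [FORCE]. ROWS is text: rows parted by semicolons, each of 7 numbers parted by spaces: the finger opening in m, from 0 to 0.0854, then the shift along the tool's x, y, z in m, then the turn, a rotation vector about the tool's x, y, z in degrees. A call has exactly 8 rows; each row shifts and turns the commanded pose from where the row before left it, along the tool's axes as they then stand; what a row does not reach is not made up. A row lasts 1/12 s, in which the tool goes at most 41.7 mm and 7.16 degrees, less where a joint would pass 70% of its speed; a pose out of reach is approached as far as the arm can. A call with a gripper value outside its range is refused whole. The fingers move at their own pace and stop on an object; FORCE is the grip in N (left out, the last holds). Time passes only in rows, so rows that do not move let the fingers close, or fill a call up. It gives the time, the measured TCP pose, the force, the opening and the grip force at its end, in the units of the state.
- telemetry.observe(): the state, without advancing time (a new reading comes with each control period).
- grab_frame(name): name is "scene" or "top" or "wrist"; returns a dict with "pixels" (400x640x3 uint8, red, green, blue), "depth" (400x640 float32, m along the optical axis (not along the pixel's ray), 0 where there is no reading), "vertical_fov" (degrees; the focal length in pixels is half the picture's height over the tangent of half this angle, whatever the lens; pixels are square), "cx", "cy" (the principal point, pixels), "R" (3x3) and "t" (3): a world point X has camera coordinates R X + t; the wrist camera has in their place "hand_eye" (4x4, takes a point from camera to tool coordinates, whose origin is the TCP and whose axes are the flange's). Camera axes: x right, y down, z forward; pixel columns grow to the right and rows downward; lengths in m; the calibration is good to about 2 mm. The wrist camera is an equidistant fisheye: a pixel r from the principal point sees the ray r / f radians off the axis. A picture is of the moment at which its call begins: read the wrist's pose just before it.
- bot.job_done(): hands the job in; it is judged then, once.
The state is a dict: "clock": time; "qpos": joint angles; "qd": joint speeds; "joint_efforts": joint torques, N m; "position": TCP position; "tool_rot": TCP orientation; "force": force on the tool from outside, world axes, zero at the start; "moment": the same for the moment, N m; "grip_width": finger opening in m; "finger_force": force on a finger pad.
Only numpy, scipy, OpenCV 4.12 (cv2) and the standard library are available. Lean on these libraries where they do the work, as an engineer would, in place of code of your own. Each camera call takes 0.05 s, during which the arm holds its last target. There are 200 camera calls.

## Working session

There is one attempt and no reset: what is moved stays moved. The work goes in short steps, Python scripts to look and compute and a shell command to move; the robot and the scene stay as the last step left them, time stands still between calls to the robot, and variables do not carry over. Pictures are saved under pics/ and viewed, at most 18 in all, crops included, and the job is handed in when it is done.

```bash
mkdir -p pics; python3 - <<'E'
from workcell import telemetry, grab_frame, bot
import cv2,numpy as np
s=telemetry.observe();print({k:np.round(v,4).tolist() for k,v in s.items()},bot.tcp_to_tips)
for n in("top","scene"):
    f=grab_frame(n);cv2.imwrite(f"pics/{n}1.png",f["pixels"][:,:,::-1]);np.savez(f"{n}1.npz",**f)
    print(n,f["vertical_fov"],f["cx"],f["cy"],f["R"],f["t"])
E
```

```text
{'clock': 0.0, 'qpos': [-1.3012, 0.5221, -0.0364, 1.6, 0.0212, 1.0211, -0.1128], 'qd': [0.001, -0.0002, -0.0011, -0.0029, -0.0008, 0.0001, 0.0008], 'joint_efforts': [-0.0008, -92.7119, 1.98, -36.992, 0.0178, 0.0084, -0.0], 'position': [0.2082, 0.589, 0.2497], 'tool_rot': [-3.1404, 0.0, 2.8018], 'force': [0.1729, 0.4352, -0.1081], 'moment': [0.0369, -0.0205, 0.0248], 'finger_force': 0.0, 'grip_width': 0.0853} 0.019
top 44.15456850546973 322.31834886257764 201.95410488062976 [[-0.00471392 -0.99997225 -0.00576923]
 [-0.98342759  0.00568141 -0.18121228]
 [ 0.18124002  0.0048194  -0.98342708]] [0.00231867 0.53436458 1.0598507 ]
scene 42.63682700829738 319.3485732268887 197.34193006542435 [[ 0.55435717  0.83224477 -0.00753448]
 [ 0.51816676 -0.35220621 -0.77939335]
 [-0.65129973  0.42815818 -0.62648961]] [-0.30137652 -0.24233634  1.5955622 ]
```

View pics/top1.png

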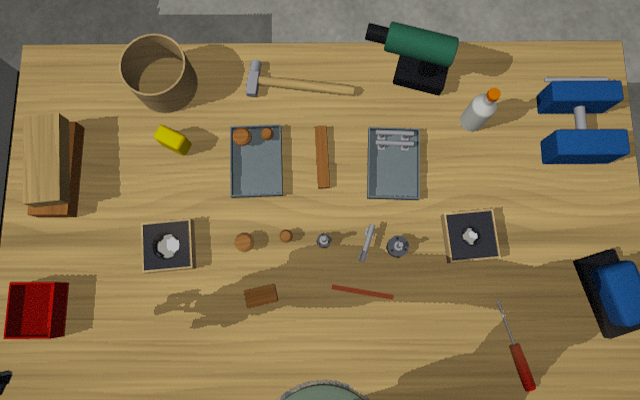

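View pics/scene1.png

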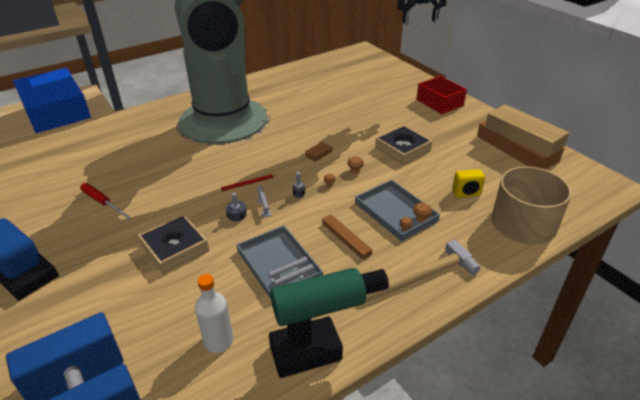

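The top view shows, left to right: the large foam case (168,245), large knob (245,241), small knob (286,236), small saw (323,240), pull (367,243), large saw (398,246) and the small foam case (471,235). The trays are behind them: knobs at (257,160), pulls at (394,163). The scene view agrees.

```bash
cat > h.py <<'E'
import numpy as np,cv2
from scipy.spatial.transform import Rotation as Ro
def cast(f,u,v,z):
    """pixels -> world xy on plane z; f frame dict, with wrist pose in f['T'] for the wrist"""
    u,v=np.atleast_1d(u).astype(float),np.atleast_1d(v).astype(float)
    F=200/np.tan(np.radians(float(f["vertical_fov"]))/2)
    a,b=(u-f["cx"])/F,(v-f["cy"])/F
    if "T" in f:
        r=np.hypot(a,b)+1e-12
        d=np.stack([np.sin(r)*a/r,np.sin(r)*b/r,np.cos(r)],1)
        M=f["T"]@f["hand_eye"];d=d@M[:3,:3].T;C=M[:3,3]
    else:
        d=np.stack([a,b,np.ones_like(a)],1)@f["R"];C=-f["R"].T@f["t"]
    return (C+d*((z-C[2])/d[:,2])[:,None])[:,:2]
def project(f,X):
    F=200/np.tan(np.radians(float(f["vertical_fov"]))/2);X=np.atleast_2d(X)
    if "T" in f:
        M=np.linalg.inv(f["T"]@f["hand_eye"]);p=X@M[:3,:3].T+M[:3,3]
        r=np.hypot(p[:,0],p[:,1])+1e-12;th=np.arctan2(r,p[:,2])
        return np.stack([f["cx"]+F*th*p[:,0]/r,f["cy"]+F*th*p[:,1]/r],1)
    p=X@f["R"].T+f["t"];return np.stack([f["cx"]+F*p[:,0]/p[:,2],f["cy"]+F*p[:,1]/p[:,2]],1)
def world(f):
    """world points from depth image (perspective cameras)"""
    F=200/np.tan(np.radians(float(f["vertical_fov"]))/2)
    v,u=np.mgrid[:400,:640];D=f["depth"]
    P=np.stack([(u-f["cx"])/F*D,(v-f["cy"])/F*D,D],-1)
    if "T" in f:
        a,b=(u-f["cx"])/F,(v-f["cy"])/F;r=np.hypot(a,b)+1e-12;t=np.tan(r)/r
        P=np.stack([a*t*D,b*t*D,D],-1);M=f["T"]@f["hand_eye"]
        return P@M[:3,:3].T+M[:3,3]
    return (P-f["t"])@f["R"]
def wrist(name=None):
    from workcell import telemetry,grab_frame
    s=telemetry.observe();T=np.eye(4);T[:3,:3]=Ro.from_euler("xyz",s["tool_rot"]).as_matrix();T[:3,3]=s["position"]
    f=grab_frame("wrist");f["T"]=T
    if name:cv2.imwrite(f"pics/{name}.png",f["pixels"][:,:,::-1])
    return f
E
python3 - <<'E'
from h import *
f=dict(np.load("top1.npz"));W=world(f)
print("C",-f["R"].T@f["t"])
for n,u,v,z in [("foamL",168,245,.034),("kL",245,241,.036),("kS",286,236,.03),("sS",323,240,.068),("pull",367,243,.034),("sL",398,246,.068),("foamS",471,235,.034),("ktray",257,160,.022),("ptray",394,163,.022)]:
    print(n,cast(f,u,v,z)[0].round(4),W[v-1:v+2,u-1:u+2].reshape(-1,3).mean(0).round(4))
# object blobs by height
Z=W[:,:,2];m=((Z>.012)&(Z<.1)).astype(np.uint8)
k,l,st,c=cv2.connectedComponentsWithStats(m)
for i in range(1,k):
    if st[i,4]>30:
        P=W[l==i];print(st[i].tolist(),P[:,:2].min(0).round(3),P[:,:2].max(0).round(3),P[:,2].max().round(3))
g=wrist("w1");print(g["hand_eye"].round(4),g["vertical_fov"],g["cx"],g["cy"])
E
```

```text
C [ 0.33343244 -0.00582518  1.13913268]
foamL [0.4408 0.3468] [0.443  0.3541 0.0112]
kL [0.4486 0.1735] [0.4486 0.1735 0.0363]
kS [0.4601 0.082 ] [0.4602 0.0821 0.0291]
sS [ 0.4466 -0.0017] [ 0.448  -0.0016  0.0544]
pull [ 0.4429 -0.1002] [ 0.443  -0.1003  0.0332]
sL [ 0.4326 -0.1644] [ 0.4342 -0.1669  0.051 ]
foamS [ 0.4597 -0.3342] [ 0.4624 -0.3414  0.0098]
ktray [0.6401 0.1522] [0.6453 0.1549 0.003 ]
ptray [ 0.6309 -0.1682] [ 0.6359 -0.171   0.003 ]
[123, 37, 60, 54, 1362] [0.803 0.325] [0.914 0.452] 0.1
[130, 54, 67, 58, 1102] [0.766 0.304] [0.874 0.438] 0.1
[393, 55, 56, 39, 1408] [ 0.805 -0.301] [ 0.899 -0.173] 0.1
[246, 59, 109, 37, 1382] [ 0.804 -0.078] [0.894 0.182] 0.032
[537, 76, 93, 88, 5707] [ 0.63  -0.679] [ 0.834 -0.517] 0.097
[461, 100, 31, 31, 407] [ 0.713 -0.38 ] [ 0.757 -0.331] 0.1
[23, 113, 60, 104, 5512] [0.511 0.569] [0.735 0.671] 0.098
[154, 125, 37, 30, 645] [0.657 0.312] [0.714 0.383] 0.071
[230, 124, 53, 73, 909] [0.555 0.093] [0.729 0.218] 0.046
[315, 125, 15, 63, 732] [ 0.576 -0.016] [0.727 0.016] 0.025
[367, 126, 53, 73, 698] [ 0.547 -0.23 ] [ 0.722 -0.10
[... 331 characters left out ...]
99] [0.429 0.156] [0.47  0.197] 0.041
[317, 233, 15, 15, 165] [ 0.436 -0.02 ] [0.467 0.012] 0.072
[386, 235, 23, 22, 374] [ 0.414 -0.193] [ 0.462 -0.145] 0.072
[575, 248, 65, 90, 3521] [ 0.235 -0.69 ] [ 0.429 -0.57 ] 0.1
[4, 281, 63, 58, 1851] [0.241 0.577] [0.362 0.682] 0.066
[244, 283, 34, 25, 572] [0.303 0.102] [0.356 0.176] 0.028
[496, 300, 40, 91, 689] [ 0.125 -0.458] [ 0.316 -0.387] 0.03
[308, 390, 40, 10, 168] [ 0.107 -0.052] [0.126 0.033] 0.018
[[ 3.000e-04 -9.637e-01 -2.670e-01  6.780e-02]
 [ 1.000e+00  1.000e-04  1.000e-03 -2.000e-04]
 [-9.000e-04 -2.670e-01  9.637e-01 -1.229e-01]
 [ 0.000e+00  0.000e+00  0.000e+00  1.000e+00]] 65.70646984690485 321.9831442328164 197.30153593300776
```

View pics/w1.png

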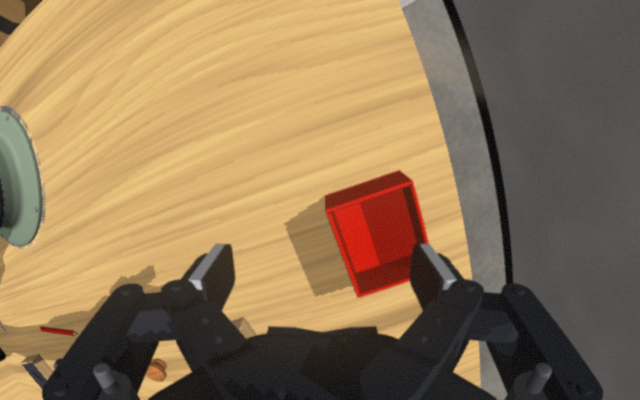

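The wrist view shows the red bin at (370,235) and the open fingers at the bottom edges. I'll turn square to the world axes and survey the row from the wrist camera.

```bash

python3 -m crank '0.0854 0 0 0 0 0 -6.5; 0.0854 0 0 0 0 0 -6.5; 0.0854 0 0 0 0 0 -6.5; 0.0854 -0.025 -0.025 -0.005 0 0 0; 0.0854 -0.025 -0.025 -0.005 0 0 0; 0.0854 -0.025 -0.025 -0.005 0 0 0; 0.0854 -0.025 -0.025 -0.005 0 0 0; 0.0854 -0.025 -0.025 -0.005 0 0 0' 60
python3 -m crank '0.0854 -0.025 -0.027 -0.005 0 0 0; 0.0854 -0.025 -0.027 -0.005 0 0 0; 0.0854 -0.025 -0.027 -0.005 0 0 0; 0.0854 -0.025 -0.027 -0.005 0 0 0; 0.0854 -0.025 -0.027 -0.005 0 0 0; 0.0854 0 0 0 0 0 0; 0.0854 0 0 0 0 0 0; 0.0854 0 0 0 0 0 0'
python3 - <<'E'
from h import *
from workcell import telemetry
s=telemetry.observe();print(np.round(s["qpos"],3))
f=wrist("w2");np.savez("w2.npz",**f)
W=world(f);print((f["depth"]>0).mean())
E
```

```text
clock: 0.82
position: [0.3343, 0.4628, 0.2754]
tool_rot: [-3.141, -0.0, -3.141]
force: [0.5, 0.6, 0.7]
grip_width: 0.0854
finger_force: 0.0
clock: 1.48
position: [0.4581, 0.3296, 0.3001]
tool_rot: [3.142, -0.001, -3.141]
force: [-0.7, 1.1, 0.4]
grip_width: 0.0855
finger_force: 0.0
[-0.701  0.375 -0.037  1.702  0.015  1.065  0.829]
0.98187109375
```

View pics/w2.png

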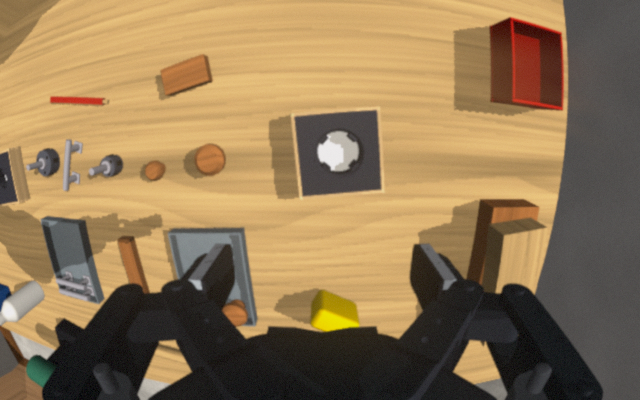

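The wrist view shows the large cutout at (338,151), the large knob at (208,159) and the small knob at (152,170). Next I survey the other two stations.

```bash
cat > snap.py <<'E'
import sys;from h import *
f=wrist(sys.argv[1]);np.savez(sys.argv[1]+".npz",**f);print(f["T"][:3,3].round(4))
E
R='x'
python3 -m crank '0.0854 0 -0.033 0 0 0 0; 0.0854 0 -0.033 0 0 0 0; 0.0854 0 -0.033 0 0 0 0; 0.0854 0 -0.033 0 0 0 0; 0.0854 0 -0.033 0 0 0 0; 0.0854 0 -0.033 0 0 0 0; 0.0854 0 0 0 0 0 0; 0.0854 0 0 0 0 0 0' | grep pos
python3 snap.py w3
python3 -m crank '0.0854 0 -0.033 0 0 0 0; 0.0854 0 -0.033 0 0 0 0; 0.0854 0 -0.033 0 0 0 0; 0.0854 0 -0.033 0 0 0 0; 0.0854 0 -0.033 0 0 0 0; 0.0854 0 -0.033 0 0 0 0; 0.0854 0 0 0 0 0 0; 0.0854 0 0 0 0 0 0' | grep pos
python3 snap.py w4
python3 -m crank '0.0854 0 -0.033 0 0 0 0; 0.0854 0 -0.033 0 0 0 0; 0.0854 0 -0.033 0 0 0 0; 0.0854 0 -0.033 0 0 0 0; 0.0854 0 -0.033 0 0 0 0; 0.0854 0 -0.033 0 0 0 0; 0.0854 0 0 0 0 0 0; 0.0854 0 0 0 0 0 0' | grep pos
python3 snap.py w5
python3 -c "
import cv2,numpy as np
a=np.vstack([np.hstack([cv2.imread(f'pics/w{i}.png')[60:260] for i in p]) for p in [(3,),(4,),(5,)]]);cv2.imwrite('pics/m.png',a)"
cat > meas.py <<'E'
from h import *
def blob(f,lo,hi,xy,rad=.09):
    W=world(f);m=(W[...,2]>lo)&(W[...,2]<hi)&(np.hypot(W[...,0]-xy[0],W[...,1]-xy[1])<rad)
    k,l,st,c=cv2.connectedComponentsWithStats(m.astype(np.uint8));
    m=(l==1+st[1:,4].argmax()).astype(np.uint8)
    return m
def cnt(f,m,z):
    c=max(cv2.findContours(m,cv2.RETR_EXTERNAL,cv2.CHAIN_APPROX_NONE)[0],key=cv2.contourArea)[:,0]
    return (cast(f,c[:,0],c[:,1],z)*1000).astype(np.float32)
if __name__=="__main__":
    for n in ("w2","w3","w4","w5"):
        f=dict(np.load(n+".npz"));y0=f["T"][1,3];print(n)
        for o,xy,z,lo,hi,rad in [("foamL",(.441,.35),.034,.025,.045,.085),("foamS",(.46,-.335),.034,.025,.045,.085),("kL",(.449,.175),.0255,.012,.05,.035),("kS",(.462,.082),.0195,.012,.05,.03),("sS",(.449,-.003),.068,.060,.09,.03),("sL",(.435,-.168),.068,.060,.09,.03),("pull",(.445,-.1),.028,.020,.045,.055)]:
            if abs(xy[1]-y0)>.2: continue
            try:
                c=cnt(f,blob(f,lo,hi,xy,rad),z);r=cv2.minAreaRect(c);q=cv2.minEnclosingCircle(c)
                print(o,"rect",np.round(r[0],1),np.round(r[1],1),round(r[2],1),"circ",np.round(q[0],1),round(q[1],1))
            except Exception as e: print(o,"none",e)
E
python3 meas.py
```

```text
position: [0.4583, 0.1309, 0.3004]
[0.4583 0.1309 0.3004]
position: [0.4589, -0.0665, 0.3001]
[ 0.4589 -0.0665  0.3001]
position: [0.4594, -0.2642, 0.2998]
[ 0.4594 -0.2642  0.2998]
w2
foamL rect [440.3 350.9] [112.7 112.6] 5.1 circ [439.8 350.5] 78.9
kL rect [447.1 177.5] [43.4 46.3] 27.8 circ [447.4 177.8] 23.6
w3
kL rect [447.4 177.4] [43.4 44.6] 74.8 circ [447.3 177.6] 23.0
kS rect [462.1  83.3] [29.6 29.8] 89.4 circ [461.4  83.3] 16.1
sS rect [449.6  -1.6] [12.   9.9] 88.8 circ [449.8  -1.7] 6.3
w4
kS rect [460.9  83. ] [32.8 30. ] 71.0 circ [460.7  83.2] 16.9
sS rect [449.6  -4.1] [10.7  9.7] 0.8 circ [449.6  -4.7] 6.2
sL rect [ 435.8 -169.1] [12.5 10.8] 88.4 circ [ 435.9 -168.9] 6.8
pull rect [ 443.7 -100.6] [13.5 89.3] 73.0 circ [ 443.6 -101. ] 44.7
w5
foamS rect [ 458.6 -335.3] [113.2 112.6] 5.2 circ [ 458.3 -335.9] 78.3
sL rect [ 435.  -171.6] [10.7 11. ] 2.7 circ [ 435.  -171.6] 6.3
pull rect [ 442.6 -101.7] [16.1 88.4] 72.3 circ [ 442.6 -101.9] 44.3
```

View pics/m.png

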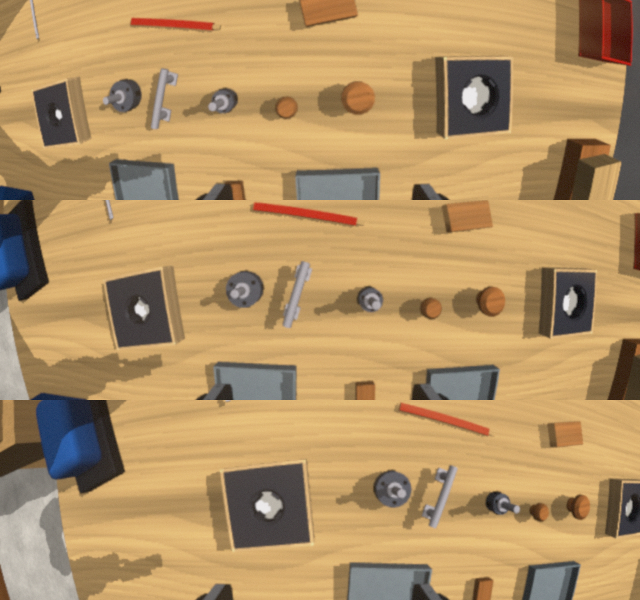

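The row view shows the pieces left to right. Rectangle and circle sizes match the given ones (112 mm cases, 43–46 and 30 mm knobs, 88 mm bar). The measured centres in mm are large saw (435.5,-170), small saw (449.7,-3), foam_large (440.3,350.9) and foam_small (458.6,-335.3). I'll pick the large saw first.

```bash

python3 -m crank '0.04 0.008 0.0315 0.018 0 0 0; 0.04 0.008 0.0315 0.018 0 0 0; 0.04 0.008 0.0315 0.018 0 0 0; 0.04 0 0 0.03 0 0 0; 0.04 0 0 0.03 0 0 0; 0.04 0 0 0.03 0 0 0; 0.04 0 0 0.03 0 0 0; 0.04 0 0 0 0 0 0' 80
python3 snap.py w6
python3 - <<'E'
from meas import *
f=dict(np.load("w6.npz"))
for n,xy in(("sL",(.4355,-.17)),):
    c=cnt(f,blob(f,.06,.09,xy,.03),.068);print(cv2.minAreaRect(c),cv2.minEnclosingCircle(c))
E
```

```text
clock: 4.35
position: [0.4331, -0.1671, 0.1224]
tool_rot: [3.139, -0.006, -3.137]
force: [-2.1, 0.2, -1.3]
grip_width: 0.0401
finger_force: 0.0
[ 0.4331 -0.1671  0.1224]
((434.3668518066406, -170.65740966796875), (11.86997127532959, 9.861474990844727), 0.38603687286376953) ((434.4274597167969, -170.44456481933594), 6.235138416290283)
```

View pics/w6.png

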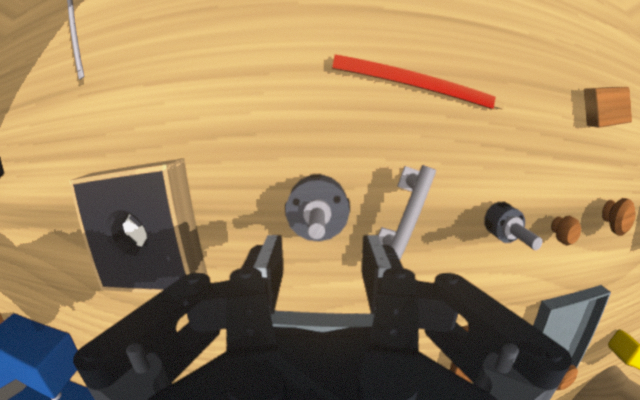

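The picture shows the shank top at (316,230), centred between the fingers, with the right finger clear of the pull. Going down to grip.

```bash

python3 -m crank '0.04 -0.0014 -0.0035 0.01 0 0 0; 0.04 0 0 0.0185 0 0 0; 0.04 0 0 0.0185 0 0 0; 0.04 0 0 0.0185 0 0 0; 0.04 0 0 0 0 0 0; 0 0 0 0 0 0 0; 0 0 0 0 0 0 0; 0 0 0 0 0 0 0' 80
python3 -m crank '0 0 0 0 0 0 0; 0 0 0 0 0 0 0; 0 0 0 -0.02 0 0 0; 0 0 0 -0.03 0 0 0; 0 0 0 -0.03 0 0 0; 0 0 0 0 0 0 0; 0 0 0 0 0 0 0; 0 0 0 0 0 0 0' 80
python3 snap.py w7
```

```text
clock: 5.07
position: [0.4369, -0.1738, 0.0622]
tool_rot: [-3.141, 0.002, -3.141]
force: [1.0, 0.4, -2.0]
grip_width: 0.0081
finger_force: 78.0
clock: 5.73
position: [0.4361, -0.1735, 0.1408]
tool_rot: [3.142, 0.0, -3.141]
force: [-0.2, 0.0, -2.2]
grip_width: 0.0083
finger_force: 78.4
[ 0.4361 -0.1735  0.1408]
```

View pics/w7.png

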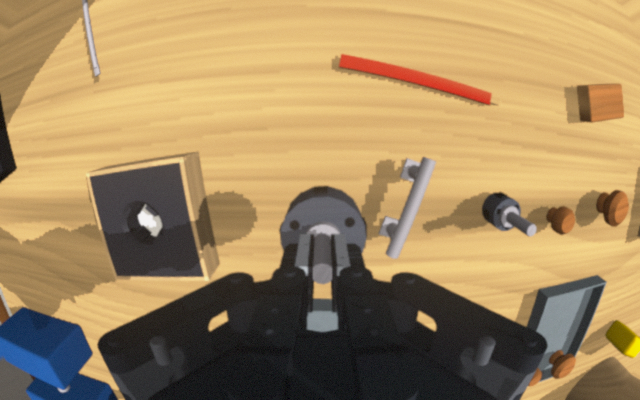

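The wrist view shows the saw held upright, its cup at (323,222) centred under the fingers. I carry it over to foam_large.

```bash

python3 -m crank '0 0 0 -0.03 0 0 0; 0 0 0.01 -0.03 0 0 0; 0 -0.0004 0.025 0 0 0 0; 0 -0.0004 0.0345 0 0 0 0; 0 -0.0004 0.0345 0 0 0 0; 0 -0.0004 0.0345 0 0 0 0; 0 -0.0004 0.0345 0 0 0 0; 0 -0.0004 0.0345 0 0 0 0' 80 | grep pos
python3 -m crank '0 -0.0004 0.0345 0 0 0 0; 0 -0.0004 0.0345 0 0 0 0; 0 -0.0004 0.0345 0 0 0 0; 0 -0.0004 0.0345 0 0 0 0; 0 -0.0004 0.0345 0 0 0 0; 0 -0.0004 0.0345 0 0 0 0; 0 -0.0004 0.0345 0 0 0 0; 0 -0.0004 0.0345 0 0 0 0' | grep pos
python3 -m crank '0 -0.0004 0.0345 0 0 0 0; 0 0 0.0144 0 0 0 0; 0 0 0 0.02 0 0 0; 0 0 0 0.03 0 0 0; 0 0 0 0.02 0 0 0; 0 0 0 0 0 0 0; 0 0 0 0 0 0 0; 0 0 0 0 0 0 0'
python3 snap.py w8
python3 - <<'E'
from meas import *
f=dict(np.load("w8.npz"))
c=cnt(f,blob(f,.025,.045,(.441,.35),.085),.034);print(cv2.minAreaRect(c))
E
```

```text
position: [0.4376, 0.0354, 0.1999]
position: [0.4408, 0.3113, 0.1996]
clock: 7.78
position: [0.4422, 0.3587, 0.1314]
tool_rot: [3.141, 0.0, -3.141]
force: [-0.5, -0.3, -1.0]
grip_width: 0.008
finger_force: 78.4
[0.4422 0.3587 0.1314]
((439.7887878417969, 350.95965576171875), (112.90022277832031, 112.44721221923828), 5.1072869300842285)
```

View pics/w8.png

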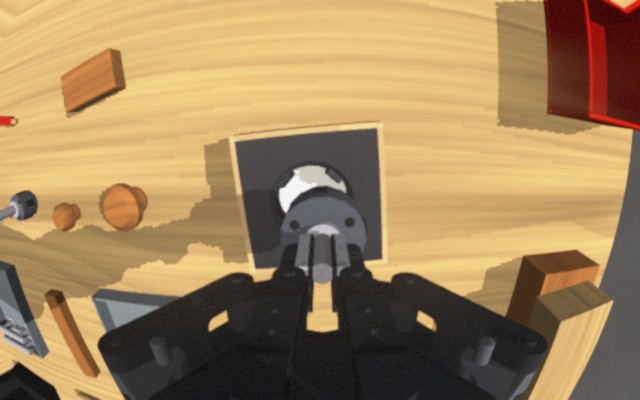

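The cutout is at (316,190) and the held cup at (324,222). I work out the held cup's axis before lowering.

```bash
python3 - <<'E'
from meas import *
from scipy.optimize import least_squares
f=dict(np.load("w8.npz"));W=world(f);D=f["depth"]
T=f["T"][:3,3];zc=T[2]-.0608
# cup top face: dark pixels at height zc+.028
m=(abs(W[...,2]-zc-.0265)<.006)&(np.hypot(W[...,0]-T[0],W[...,1]-T[1])<.035)
v,u=np.nonzero(m);print(len(u),u.min(),u.max(),v.min(),v.max())
P=W[m];print("topface depth mean z",P[:,2].mean(),"expected",zc+.028)
# widths by row; circle fit to outline rows above fingers, silhouette of cup top edge
pts=[]
for r in range(v.min(),v.min()+45,2):
    uu=u[v==r]; pts+= [(uu.min(),r),(uu.max(),r)]
pts=np.array(pts);q=cast(f,pts[:,0],pts[:,1],zc+.028)*1000
s=least_squares(lambda p:np.hypot(q[:,0]-p[0],q[:,1]-p[1])-p[2],[440,358,24],loss="soft_l1")
print(s.x.round(2),s.cost,T*1000)
E
```

```text
3129 280 365 191 252
topface depth mean z 0.09726026633164538 expected 0.09863037551567339Traceback (most recent call last):
  File "<stdin>", line 12, in <module>
    return umr_minimum(a, axis, None, out, keepdims, initial, where)
ValueError: zero-size array to reduction operation minimum which has no identity
```

```bash
cat > cup.py <<'E'
import sys
from meas import *
from scipy.optimize import least_squares
def cup(f,zoff,R):
    W=world(f);T=f["T"][:3,3];zc=T[2]-zoff
    m=((abs(W[...,2]-zc-.0265)<.008)&(np.hypot(W[...,0]-T[0],W[...,1]-T[1])<R+.011)).astype(np.uint8)
    k,l,st,c=cv2.connectedComponentsWithStats(m);m=(l==1+st[1:,4].argmax())
    v,u=np.nonzero(m);h=int((v.max()-v.min())*.6);pts=[]
    for r in range(v.min()+2,v.min()+h,2):
        uu=u[v==r]
        if len(uu):pts+=[(uu.min(),r),(uu.max(),r)]
    p=np.array(pts);q=cast(f,p[:,0],p[:,1],zc+.028)*1000
    s=least_squares(lambda p:np.hypot(q[:,0]-p[0],q[:,1]-p[1])-p[2],[*T[:2]*1000,R*1000],loss="soft_l1")
    print("cup",s.x.round(1),"minus tcp",(s.x[:2]-T[:2]*1000).round(1))
if __name__=="__main__": cup(dict(np.load(sys.argv[1]+".npz")),float(sys.argv[2]),float(sys.argv[3]))
E
python3 cup.py w8 .0608 .024; python3 cup.py w7 .0608 .024
```

```text
cup [437.7 359.2  22.6] minus tcp [-4.5  0.5]
cup [ 431.7 -172.9   22.6] minus tcp [-4.4  0.5]
```

```bash

python3 -m crank '0 -0.001 -0.008 0 0 0 0; 0 0 0 0 0 0 0; 0 0 0 0.01 0 0 0; 0 0 0 0.012 0 0 0; 0 0 0 0.012 0 0 0; 0 0 0 0 0 0 0; 0 0 0 0 0 0 0; 0 0 0 0 0 0 0' 100
python3 snap.py w9;python3 cup.py w9 .0608 .024
```

```text
clock: 8.5
position: [0.4428, 0.3508, 0.0966]
tool_rot: [-3.141, -0.0, -3.141]
force: [0.4, -0.3, -3.3]
grip_width: 0.0075
finger_force: 97.8
[0.4428 0.3508 0.0966]
cup [438.3 351.2  22.5] minus tcp [-4.5  0.5]
```

View pics/w9.png

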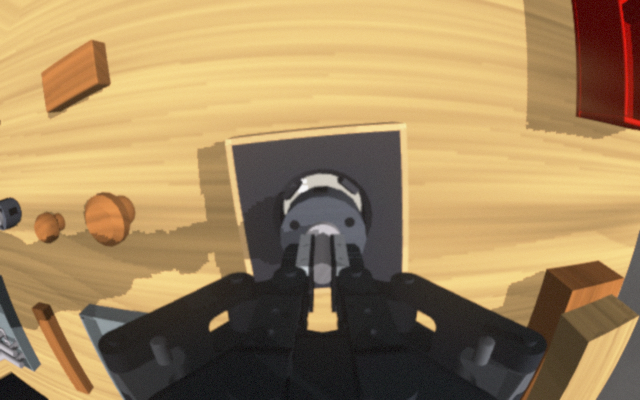

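The cup (282–367) is centred in the cutout mouth (279–372), so I press it in.

```bash

python3 -m crank '0 0 0 0.005 0 0 0; 0 0 0 0.005 0 0 0; 0 0 0 0.005 0 0 0; 0 0 0 0.005 0 0 0; 0 0 0 0.003 0 0 0; 0 0 0 0.002 0 0 0; 0 0 0 0 0 0 0; 0 0 0 0 0 0 0' 110
python3 -m crank '0 0 0 0.002 0 0 0; 0 0 0 0 0 0 0; 0 0 0 0.001 0 0 0; 0 0 0 0 0 0 0; 0 0 0 0.001 0 0 0; 0 0 0 0 0 0 0; 0 0 0 0 0 0 0; 0 0 0 0 0 0 0'
```

```text
clock: 9.22
position: [0.4426, 0.351, 0.0719]
tool_rot: [3.141, -0.0, -3.141]
force: [-5.3, -0.2, 7.6]
grip_width: 0.0071
finger_force: 108.8
clock: 9.88
position: [0.4429, 0.3514, 0.0715]
tool_rot: [3.14, 0.001, -3.141]
force: [-24.3, -12.7, 86.4]
grip_width: 0.0075
finger_force: 118.9
```

It bottomed at z 0.0715 (0.0708 expected) with 86 N. I unload, release, lift and verify.

```bash

python3 -m crank '0 0 0 -0.004 0 0 0; 0 0 0 0 0 0 0; 0.05 0 0 0 0 0 0; 0.05 0 0 0 0 0 0; 0.05 0 0 0 0 0 0; 0.05 0 0 -0.01 0 0 0; 0.05 0 0 -0.03 0 0 0; 0.05 0 0 -0.03 0 0 0' 80
python3 -m crank '0.05 0 0 -0.03 0 0 0; 0.05 0 -0.02 -0.03 0 0 0; 0.05 -0.0006 -0.03 0 0 0 0; 0.05 -0.0006 -0.03 0 0 0 0; 0.05 0 0 0 0 0 0; 0.05 0 0 0 0 0 0; 0.05 0 0 0 0 0 0; 0.05 0 0 0 0 0 0'
python3 snap.py w10
python3 - <<'E'
from meas import *
f=dict(np.load("w10.npz"))
c=cnt(f,blob(f,.065,.1,(.44,.351),.03),.078);print("shank",cv2.minEnclosingCircle(c))
c=cnt(f,blob(f,.025,.045,(.441,.35),.085),.034);print(cv2.minAreaRect(c))
W=world(f);m=np.hypot(W[...,0]-.44,W[...,1]-.351)<.012;print("top",np.sort(W[m][:,2])[-20:].mean())
cv2.imwrite("pics/c10.png",f["pixels"][90:260,250:560,::-1])
E
```

```text
clock: 10.55
position: [0.4424, 0.3503, 0.1423]
tool_rot: [-3.14, -0.002, -3.141]
force: [0.9, -0.2, 1.2]
grip_width: 0.05
finger_force: 0.0
clock: 11.22
position: [0.444, 0.2716, 0.2019]
tool_rot: [3.141, 0.0, -3.14]
force: [-0.7, 0.1, 0.8]
grip_width: 0.05
finger_force: 0.0
[0.444  0.2716 0.2019]
shank ((439.4521179199219, 348.9563903808594), 7.674802303314209)
((439.7479248046875, 350.4202880859375), (112.92021942138672, 113.03599548339844), 5.3375115394592285)
top 0.07890597191705864
```

View pics/c10.png

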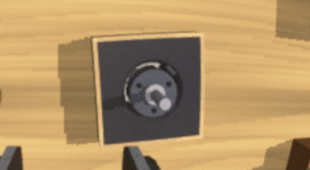

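The large saw stands in its cutout at (157,95) in the crop, top at 78.9 mm and on axis within 2 mm. On to the small saw.

```bash

python3 -m crank '0.04 0 -0.02 0 0 0 0; 0.04 -0.0007 -0.034 0 0 0 0; 0.04 -0.0007 -0.034 0 0 0 0; 0.04 -0.0007 -0.034 0 0 0 0; 0.04 -0.0007 -0.034 0 0 0 0; 0.04 -0.0007 -0.034 0 0 0 0; 0.04 -0.0007 -0.034 0 0 0 0; 0.04 -0.0007 -0.034 0 0 0 0' 80 | grep pos
python3 -m crank '0.04 0 -0.0164 0 0 0 0; 0.04 0 0 0.03 0 0 0; 0.04 0 0 0.03 0 0 0; 0.04 0 0 0.015 0 0 0; 0.04 0 0 0 0 0 0; 0.04 0 0 0 0 0 0; 0.04 0 0 0 0 0 0; 0.04 0 0 0 0 0 0'
python3 snap.py w11
python3 - <<'E'
from meas import *
f=dict(np.load("w11.npz"))
c=cnt(f,blob(f,.06,.09,(.45,-.003),.03),.068);print(cv2.minAreaRect(c),cv2.minEnclosingCircle(c))
E
```

```text
position: [0.4491, 0.0118, 0.2018]
clock: 12.6
position: [0.4498, -0.0033, 0.1279]
tool_rot: [3.141, 0.002, -3.141]
force: [-0.3, 0.1, 0.2]
grip_width: 0.0403
finger_force: 0.0
[ 0.4498 -0.0033  0.1279]
((448.5902404785156, -3.2526121139526367), (12.714232444763184, 10.088334083557129), 0.04502972587943077) ((448.5926208496094, -2.795044422149658), 6.584963321685791)
```

```bash

python3 -m crank '0.04 0.002 0 0.01 0 0 0; 0.04 0 0 0.02 0 0 0; 0.04 0 0 0.02 0 0 0; 0.04 0 0 0.02 0 0 0; 0.04 0 0 0 0 0 0; 0.04 0 0 0 0 0 0; 0 0 0 0 0 0 0; 0 0 0 0 0 0 0' 80
python3 -m crank '0 0 0 0 0 0 0; 0 0 0 0 0 0 0; 0 0 0 0 0 0 0; 0 0 0 0 0 0 0; 0 0 0 -0.02 0 0 0; 0 0 0 -0.04 0 0 0; 0 0 0 -0.04 0 0 0; 0 0 -0.01 -0.04 0 0 0' 80
python3 -m crank '0 0 -0.02 0 0 0 0; 0 -0.0008 -0.0335 0 0 0 0; 0 -0.0008 -0.0335 0 0 0 0; 0 -0.0008 -0.0335 0 0 0 0; 0 -0.0008 -0.0335 0 0 0 0; 0 -0.0008 -0.0335 0 0 0 0; 0 -0.0008 -0.0335 0 0 0 0; 0 -0.0008 -0.0335 0 0 0 0' | grep pos
python3 -m crank '0 -0.0008 -0.0335 0 0 0 0; 0 -0.0008 -0.0335 0 0 0 0; 0 0 0 0.03 0 0 0; 0 0 0 0.03 0 0 0; 0 0 0 0 0 0 0; 0 0 0 0 0 0 0; 0 0 0 0 0 0 0; 0 0 0 0 0 0 0'
python3 snap.py w12;python3 cup.py w12 .058 .016
python3 - <<'E'
from meas import *
f=dict(np.load("w12.npz"))
c=cnt(f,blob(f,.025,.045,(.46,-.335),.085),.034);print(cv2.minAreaRect(c))
E
```

```text
clock: 13.32
position: [0.4478, -0.0036, 0.0581]
tool_rot: [3.141, 0.002, -3.141]
force: [0.2, 0.3, -0.6]
grip_width: 0.0163
finger_force: 0.0
clock: 13.98
position: [0.4467, -0.0126, 0.1992]
tool_rot: [3.141, 0.0, -3.139]
force: [2.0, 0.1, -0.0]
grip_width: 0.0084
finger_force: 78.1
position: [0.4526, -0.2698, 0.1977]
clock: 15.32
position: [0.4553, -0.3353, 0.1388]
tool_rot: [-3.14, 0.002, -3.141]
force: [-0.3, -0.5, -1.2]
grip_width: 0.0088
finger_force: 78.2
[ 0.4553 -0.3353  0.1388]
cup [ 453.3 -335.2   14.5] minus tcp [-2.1  0.1]
((458.12939453125, -335.9937744140625), (112.7018051147461, 112.3518295288086), 5.004426956176758)
```

View pics/w12.png

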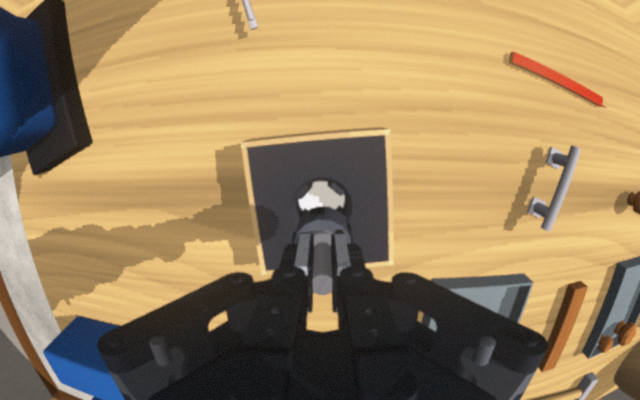

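The small saw hangs above its cutout at (322,200). I correct x by 4 mm and lower to the mouth.

```bash

python3 -m crank '0 -0.004 0 0 0 0 0; 0 0 0 0.015 0 0 0; 0 0 0 0.015 0 0 0; 0 0 0 0.013 0 0 0; 0 0 0 0 0 0 0; 0 0 0 0 0 0 0; 0 0 0 0 0 0 0; 0 0 0 0 0 0 0' 100
python3 snap.py w13;python3 cup.py w13 .058 .016
python3 -c "
import cv2;a=cv2.imread('pics/w13.png')[120:300,220:420];cv2.imwrite('pics/c13.png',cv2.resize(a,None,fx=3,fy=3))"
```

```text
clock: 16.03
position: [0.4591, -0.3354, 0.0949]
tool_rot: [-3.141, 0.001, -3.141]
force: [0.1, -0.9, -0.5]
grip_width: 0.0078
finger_force: 97.7
[ 0.4591 -0.3354  0.0949]
cup [ 456.8 -335.2   14.4] minus tcp [-2.3  0.2]
```

View pics/c13.png

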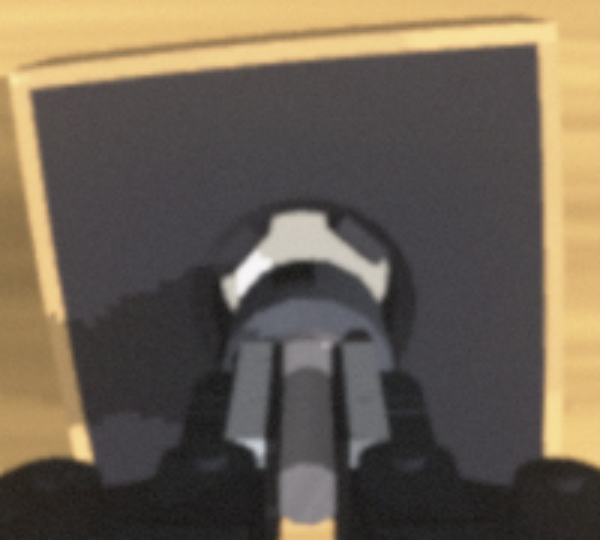

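The cup (222–395 in the crop) is centred in the mouth (205–415). Pressing.

```bash

python3 -m crank '0 0 0 0.005 0 0 0; 0 0 0 0.005 0 0 0; 0 0 0 0.005 0 0 0; 0 0 0 0.005 0 0 0; 0 0 0 0.004 0 0 0; 0 0 0 0.002 0 0 0; 0 0 0 0 0 0 0; 0 0 0 0 0 0 0' 110
python3 -m crank '0 0 0 0.001 0 0 0; 0 0 0 0 0 0 0; 0 0 0 0.001 0 0 0; 0 0 0 0 0 0 0; 0 0 0 0 0 0 0; 0 0 0 0 0 0 0; 0 0 0 0 0 0 0; 0 0 0 0 0 0 0'
```

```text
clock: 16.75
position: [0.4582, -0.3355, 0.0682]
tool_rot: [-3.141, -0.0, 3.142]
force: [-6.4, 0.3, 19.4]
grip_width: 0.0079
finger_force: 110.1
clock: 17.42
position: [0.4586, -0.3357, 0.068]
tool_rot: [-3.141, 0.001, 3.141]
force: [-15.5, 6.5, 56.4]
grip_width: 0.0081
finger_force: 114.9
```

```bash

python3 -m crank '0 0 0 -0.002 0 0 0; 0 0 0 0 0 0 0; 0.05 0 0 0 0 0 0; 0.05 0 0 0 0 0 0; 0.05 0 0 0 0 0 0; 0.05 0 0 -0.01 0 0 0; 0.05 0 0 -0.03 0 0 0; 0.05 0 0 -0.03 0 0 0' 80
python3 -m crank '0.05 0 0 -0.03 0 0 0; 0.05 0 0.02 -0.03 0 0 0; 0.05 0.0006 0.03 0 0 0 0; 0.05 0.0006 0.03 0 0 0 0; 0.05 0 0 0 0 0 0; 0.05 0 0 0 0 0 0; 0.05 0 0 0 0 0 0; 0.05 0 0 0 0 0 0'|grep pos
python3 snap.py w14
python3 - <<'E'
from meas import *
f=dict(np.load("w14.npz"))
c=cnt(f,blob(f,.065,.1,(.458,-.336),.03),.078);print("shank",cv2.minEnclosingCircle(c))
c=cnt(f,blob(f,.025,.045,(.46,-.335),.085),.034);print(cv2.minAreaRect(c))
W=world(f);m=np.hypot(W[...,0]-.458,W[...,1]+.336)<.012;print("top",np.sort(W[m][:,2])[-20:].mean())
E
python3 -m crank '0.05 0.002 0.025 0 0 0 5.67; 0.05 0.002 0.025 0 0 0 5.67; 0.05 0.002 0.025 0 0 0 5.66; 0.05 0 0.025 0 0 0 0; 0.05 0 0.025 0 0 0 0; 0.05 0 0.020 0 0 0 0; 0.05 0 0 0 0 0 0; 0.05 0 0 0 0 0 0'
python3 snap.py w15
python3 - <<'E'
from meas import *
f=dict(np.load("w15.npz"))
c=cnt(f,blob(f,.020,.045,(.443,-.101),.055),.028);print(cv2.minAreaRect(c))
c=cnt(f,blob(f,.013,.035,(.60,-.168),.12),.022);print("tray",cv2.minAreaRect(c))
E
```

```text
clock: 18.08
position: [0.4579, -0.3347, 0.1383]
tool_rot: [3.14, -0.002, -3.141]
force: [-0.0, 0.0, 1.0]
grip_width: 0.0503
finger_force: 0.0
position: [0.4572, -0.256, 0.198]
[ 0.4572 -0.256   0.198 ]
shank ((457.73846435546875, -333.6826477050781), 7.842497825622559)
((458.4910888671875, -335.4771728515625), (112.70317077636719, 113.54749298095703), 4.980465888977051)
top 0.07802159628925069
clock: 19.47
position: [0.4793, -0.1131, 0.1977]
tool_rot: [-3.141, -0.0, 2.846]
force: [-0.1, 0.1, 0.1]
grip_width: 0.0501
finger_force: 0.0
[ 0.4793 -0.1131  0.1977]
((443.602783203125, -100.20100402832031), (11.353050231933594, 89.45235443115234), 72.9873275756836)
tray ((603.82275390625, -148.69969177246094), (86.62211608886719, 119.6852035522461), 87.87260437011719)
```

The small saw is seated (top at 78.0 mm, within 2 mm of the axis). Now the pull.

```bash

python3 -m crank '0.04 0.0189 0.0008 0.01 0 0 0; 0.04 0.0189 0.0008 0.03 0 0 0; 0.04 0 0 0.03 0 0 0; 0.04 0 0 0.02 0 0 0; 0.04 0 0 0 0 0 0; 0.04 0 0 0 0 0 0; 0.04 0 0 0 0 0 0; 0.04 0 0 0 0 0 0' 60
python3 snap.py w16
python3 - <<'E'
from meas import *
f=dict(np.load("w16.npz"))
c=cnt(f,blob(f,.020,.045,(.443,-.101),.055),.028);print(cv2.minAreaRect(c))
E
```

```text
clock: 20.18
position: [0.4441, -0.1013, 0.109]
tool_rot: [3.141, 0.002, 2.845]
force: [0.6, -1.2, 0.0]
grip_width: 0.0398
finger_force: 0.0
[ 0.4441 -0.1013  0.109 ]
((444.22265625, -101.05741119384766), (11.873908042907715, 90.11285400390625), 72.7532730102539)
```

View pics/w16.png

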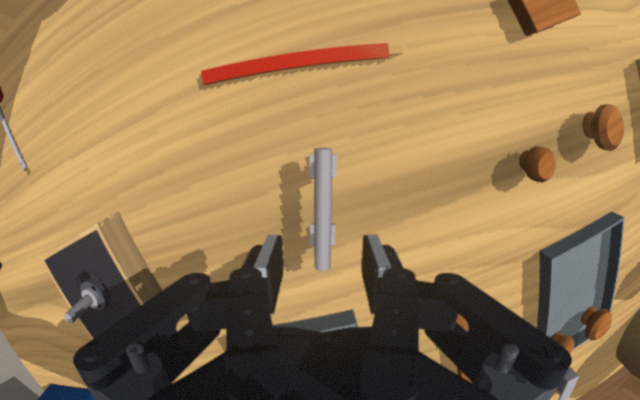

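The bar at (323,208) is parallel to the pads and centred. Grip, lift and carry.

```bash

python3 -m crank '0.04 0 0 0.01 0 0 0; 0.04 0 0 0.025 0 0 0; 0.04 0 0 0.025 0 0 0; 0.04 0 0 0.018 0 0 0; 0.04 0 0 0 0 0 0; 0.04 0 0 0 0 0 0; 0 0 0 0 0 0 0; 0 0 0 0 0 0 0' 60
python3 -m crank '0 0 0 0 0 0 0; 0 0 0 0 0 0 0; 0 0 0 0 0 0 0; 0 0 0 0 0 0 0; 0 0 0 -0.02 0 0 0; 0 0 0 -0.04 0 0 0; 0 0 0 -0.04 0 0 0; 0 -0.01 -0.001 0 0 0 0'
python3 -m crank '0 -0.0238 -0.0022 0 0 0 0; 0 -0.0238 -0.0022 0 0 0 0; 0 -0.0238 -0.0022 0 0 0 0; 0 -0.0238 -0.0022 0 0 0 0; 0 -0.0238 -0.0022 0 0 0 0; 0 -0.0238 -0.0022 0 0 0 0; 0 -0.0238 -0.0022 0 0 0 0; 0 0 0 0 0 0 0'
python3 -m crank '0 0 0 0 0 0 0; 0 0 0 0 0 0 0; 0 0 0 0 0 0 0; 0 0 0 0 0 0 0; 0 0 0 0 0 0 0; 0 0 0 0 0 0 0; 0 0 0 0 0 0 0; 0 0 0 0 0 0 0'
python3 snap.py w17
python3 - <<'E'
from h import *
from workcell import grab_frame
f=grab_frame("top");cv2.imwrite("pics/t2.png",f["pixels"][100:280,300:480,::-1])
cv2.imwrite("pics/m2.png",np.hstack([cv2.imread("pics/w17.png")[:,120:560],cv2.copyMakeBorder(cv2.resize(cv2.imread("pics/t2.png"),(360,360)),0,40,0,0,0)]))
g=np.load("top1.npz");g=dict(g);c=cast(g,[368,418,419,368],[128,128,199,197],.022);print(c.round(3),c.mean(0))
E
```

```text
clock: 20.9
position: [0.444, -0.1008, 0.0309]
tool_rot: [3.141, 0.002, 2.845]
force: [-0.0, 0.0, -0.3]
grip_width: 0.0172
finger_force: 0.0
clock: 21.57
position: [0.4541, -0.1047, 0.1364]
tool_rot: [3.139, 0.008, 2.845]
force: [3.1, -0.7, -0.5]
grip_width: 0.0098
finger_force: 58.9
clock: 22.23
position: [0.6108, -0.1692, 0.1307]
tool_rot: [-3.141, 0.003, 2.845]
force: [-0.5, -0.4, 0.1]
grip_width: 0.0097
finger_force: 58.9
clock: 22.9
position: [0.6075, -0.1678, 0.1299]
tool_rot: [3.142, -0.0, 2.845]
force: [-1.0, -0.7, -1.7]
grip_width: 0.0099
finger_force: 58.9
[ 0.6075 -0.1678  0.1299]
[[ 0.717 -0.109]
 [ 0.716 -0.228]
 [ 0.545 -0.223]
 [ 0.55  -0.106]] [ 0.6319935  -0.16646186]
```

View pics/m2.png

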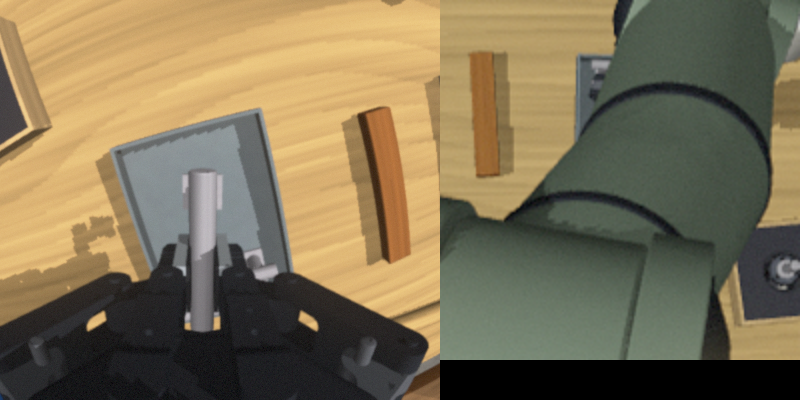

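The pull hangs level over the free part of the tray, at (203,240) in the left half. Set it down, release and go to the large knob.

```bash

python3 -m crank '0 0 0 0.01 0 0 0; 0 0 0 0.025 0 0 0; 0 0 0 0.025 0 0 0; 0 0 0 0.025 0 0 0; 0 0 0 0.01 0 0 0; 0 0 0 0 0 0 0; 0 0 0 0 0 0 0; 0 0 0 0 0 0 0'
python3 -m crank '0 0 0 0 0 0 0; 0.035 0 0 0 0 0 0; 0.035 0 0 0 0 0 0; 0.035 0 0 0 0 0 0; 0.035 0 0 -0.01 0 0 0; 0.035 0 0 -0.03 0 0 0; 0.035 0 0 -0.03 0 0 0; 0.035 0 0 -0.03 0 0 0'
python3 -m crank '0.06 0.011 0.014 0 0 0 0; 0.06 0.0231 0.0258 0 0 0 0; 0.06 0.0231 0.0258 0 0 0 0; 0.06 0.0231 0.0258 0 0 0 0; 0.06 0.0231 0.0258 0 0 0 0; 0.06 0.0231 0.0258 0 0 0 0; 0.06 0.0231 0.0258 0 0 0 0; 0.06 0.0231 0.0258 0 0 0 0' |grep pos
python3 -m crank '0.06 0.0231 0.0258 0 0 0 0; 0.06 0.0231 0.0258 0 0 0 0; 0.06 0.0231 0.0258 0 0 0 0; 0.06 0.012 0.012 0 0 0 0; 0.06 0 0 0 0 0 0; 0.06 0 0 0 0 0 0; 0.06 0 0 0 0 0 0; 0.06 0 0 0 0 0 0'
python3 snap.py w18
python3 - <<'E'
from meas import *
f=dict(np.load("w18.npz"))
for z,lo,xy in((.0255,.012,(.448,.177)),(.0195,.012,(.461,.083))):
    c=cnt(f,blob(f,lo,.05,xy,.035),z);print(cv2.minAreaRect(c),cv2.minEnclosingCircle(c))
E
```

```text
clock: 23.67
position: [0.6076, -0.168, 0.035]
tool_rot: [-3.142, 0.0, 2.845]
force: [-0.0, 0.4, -1.0]
grip_width: 0.0099
finger_force: 64.6
clock: 24.33
position: [0.6072, -0.1679, 0.1367]
tool_rot: [-3.141, -0.0, 2.845]
force: [-0.0, -0.8, 0.5]
grip_width: 0.0349
finger_force: 0.0
position: [0.4984, 0.07, 0.1357]
clock: 25.67
position: [0.448, 0.177, 0.1351]
tool_rot: [3.141, 0.0, 2.844]
force: [-0.0, -0.2, -0.5]
grip_width: 0.0599
finger_force: 0.0
[0.448  0.177  0.1351]
((447.06097412109375, 177.30252075195312), (44.15531921386719, 44.80802917480469), 72.9450912475586) ((447.41717529296875, 177.28384399414062), 22.998981475830078)
((459.00714111328125, 82.64320373535156), (26.202001571655273, 34.4040412902832), 17.9528751373291) ((461.153564453125, 83.41976928710938), 17.40245246887207)
```

```bash

python3 -m crank '0.06 0.0008 0 0.013 0 0 0; 0.06 0 0 0.03 0 0 0; 0.06 0 0 0.03 0 0 0; 0.06 0 0 0.025 0 0 0; 0.06 0 0 0.01 0 0 0; 0.06 0 0 0 0 0 0; 0.06 0 0 0 0 0 0; 0.03 0 0 0 0 0 0' 40
python3 -m crank '0.03 0 0 0 0 0 0; 0.03 0 0 0 0 0 0; 0.03 0 0 0 0 0 0; 0.03 0 0 0 0 0 0; 0.03 0 0 -0.02 0 0 0; 0.03 0 0 -0.03 0 0 -5.66; 0.03 0 0 -0.03 0 0 -5.67; 0.03 0 0 -0.02 0 0 -5.67'
python3 -m crank '0.03 -0.012 -0.002 0 0 0 0; 0.03 -0.025 -0.0033 0 0 0 0; 0.03 -0.025 -0.0033 0 0 0 0; 0.03 -0.025 -0.0033 0 0 0 0; 0.03 -0.025 -0.0033 0 0 0 0; 0.03 -0.025 -0.0033 0 0 0 0; 0.03 -0.025 -0.0033 0 0 0 0; 0.03 -0.025 -0.0032 0 0 0 0'
python3 -m crank '0.03 0 0 0 0 0 0; 0.03 0 0 0 0 0 0; 0.03 0 0 0 0 0 0; 0.03 0 0 0 0 0 0; 0.03 0 0 0 0 0 0; 0.03 0 0 0 0 0 0; 0.03 0 0 0 0 0 0; 0.03 0 0 0 0 0 0'
python3 snap.py w19
python3 - <<'E'
from h import *
g=dict(np.load("top1.npz"));c=cast(g,[231,282,283,231],[125,125,196,198],.022);print(c.round(3),c.mean(0))
E
```

```text
clock: 26.38
position: [0.4474, 0.1781, 0.028]
tool_rot: [3.141, 0.001, 2.845]
force: [-0.0, -0.3, -0.5]
grip_width: 0.0491
finger_force: 0.0
clock: 27.05
position: [0.4474, 0.1783, 0.1303]
tool_rot: [3.141, 0.003, -3.136]
force: [1.1, 0.3, 0.9]
grip_width: 0.0422
finger_force: 40.8
clock: 27.72
position: [0.6351, 0.153, 0.1285]
tool_rot: [3.141, 0.002, -3.141]
force: [-0.7, 0.7, -0.0]
grip_width: 0.0418
finger_force: 40.8
clock: 28.38
position: [0.6336, 0.1534, 0.1269]
tool_rot: [3.142, 0.0, -3.141]
force: [0.1, -0.8, -0.8]
grip_width: 0.0427
finger_force: 40.8
[0.6336 0.1534 0.1269]
[[0.726 0.216]
 [0.726 0.094]
 [0.554 0.09 ]
 [0.55  0.211]] [0.63889303 0.15274775]
```

View pics/w19.png

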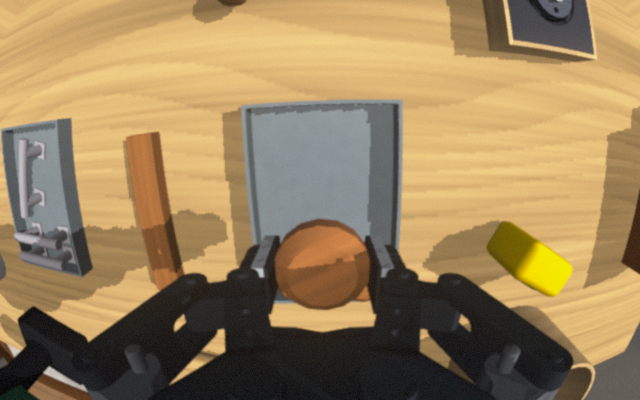

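The knob hangs over the free floor, with both fingers inside the walls (248–400). The pull stands in its tray at (30,180). Lower, release and go to the small knob.

```bash

python3 -m crank '0.03 0 0 0.01 0 0 0; 0.03 0 0 0.025 0 0 0; 0.03 0 0 0.025 0 0 0; 0.03 0 0 0.025 0 0 0; 0.03 0 0 0.0105 0 0 0; 0.03 0 0 0 0 0 0; 0.03 0 0 0 0 0 0; 0.03 0 0 0 0 0 0'
python3 -m crank '0.03 0 0 0 0 0 0; 0.055 0 0 0 0 0 0; 0.055 0 0 0 0 0 0; 0.055 0 0 0 0 0 0; 0.055 0 0 -0.01 0 0 0; 0.055 0 0 -0.03 0 0 0; 0.055 0 0 -0.03 0 0 0; 0.055 0 0 -0.03 0 0 0'
python3 -m crank '0.05 0.0247 -0.01 0 0 0 0; 0.05 0.0247 -0.01 0 0 0 0; 0.05 0.0247 -0.01 0 0 0 0; 0.05 0.0247 -0.01 0 0 0 0; 0.05 0.0247 -0.01 0 0 0 0; 0.05 0.0247 -0.01 0 0 0 0; 0.05 0.0244 -0.01 0 0 0 0; 0.05 0 0 0 0 0 0'
python3 -m crank '0.05 0 0 0 0 0 0; 0.05 0 0 0 0 0 0; 0.05 0 0 0 0 0 0; 0.05 0 0 0 0 0 0; 0.05 0 0 0 0 0 0; 0.05 0 0 0 0 0 0; 0.05 0 0 0 0 0 0; 0.05 0 0 0 0 0 0' | grep pos
python3 snap.py w20
python3 - <<'E'
from meas import *
f=dict(np.load("w20.npz"))
c=cnt(f,blob(f,.012,.05,(.461,.083),.035),.0195);print(cv2.minAreaRect(c),cv2.minEnclosingCircle(c))
E
```

```text
clock: 29.1
position: [0.6337, 0.1531, 0.0311]
tool_rot: [-3.141, -0.0, -3.141]
force: [0.2, 0.8, -1.6]
grip_width: 0.0426
finger_force: 44.0
clock: 29.77
position: [0.6335, 0.1531, 0.1332]
tool_rot: [-3.141, -0.0, -3.141]
force: [0.1, 0.1, 0.7]
grip_width: 0.0551
finger_force: 0.0
clock: 30.43
position: [0.4572, 0.0812, 0.132]
tool_rot: [-3.141, -0.002, 3.141]
force: [1.9, -0.3, 0.3]
grip_width: 0.0497
finger_force: 0.0
position: [0.4612, 0.0832, 0.1312]
[0.4612 0.0832 0.1312]
((461.6740417480469, 83.23936462402344), (31.269493103027344, 30.046770095825195), 0.035281743854284286) ((461.3245849609375, 83.2630844116211), 16.147512435913086)
```

```bash

python3 -m crank '0.05 0 0 0.013 0 0 0; 0.05 0 0 0.03 0 0 0; 0.05 0 0 0.03 0 0 0; 0.05 0 0 0.025 0 0 0; 0.05 0 0 0.01 0 0 0; 0.05 0 0 0 0 0 0; 0.05 0 0 0 0 0 0; 0.015 0 0 0 0 0 0' 40
python3 -m crank '0.015 0 0 0 0 0 0; 0.015 0 0 0 0 0 0; 0.015 0 0 0 0 0 0; 0.015 0 0 0 0 0 0; 0.015 0 0 -0.02 0 0 0; 0.015 0 0 -0.03 0 0 0; 0.015 0 0 -0.03 0 0 0; 0.015 0 0 -0.02 0 0 0'
python3 -m crank '0.015 -0.022 0.012 0 0 0 0; 0.015 -0.025 0.0138 0 0 0 0; 0.015 -0.025 0.0138 0 0 0 0; 0.015 -0.025 0.0138 0 0 0 0; 0.015 -0.025 0.0136 0 0 0 0; 0.015 0 0 0 0 0 0; 0.015 0 0 0 0 0 0; 0.015 0 0 0 0 0 0'
python3 -m crank '0.015 0 0 0 0 0 0; 0.015 0 0 0 0 0 0; 0.015 0 0 0 0 0 0; 0.015 0 0 0 0 0 0; 0.015 0 0 0 0 0 0; 0.015 0 0 0 0 0 0; 0.015 0 0 0 0 0 0; 0.015 0 0 0 0 0 0' | grep pos
python3 snap.py w21
python3 - <<'E'
from meas import *
f=dict(np.load("w21.npz"))
W=world(f);m=(W[...,2]>.02)&(W[...,2]<.06)&(np.hypot(W[...,0]-.6337,W[...,1]-.153)<.04)
print("large knob visible pts",m.sum(),W[m].min(0).round(3),W[m].max(0).round(3))
E
```

```text
clock: 31.82
position: [0.4618, 0.0832, 0.0245]
tool_rot: [3.141, 0.001, -3.141]
force: [0.8, 0.4, 0.0]
grip_width: 0.0391
finger_force: 0.0
clock: 32.48
position: [0.4618, 0.0832, 0.1266]
tool_rot: [3.141, 0.003, -3.141]
force: [0.5, 0.7, 0.6]
grip_width: 0.0279
finger_force: 39.7
clock: 33.15
position: [0.5828, 0.1499, 0.124]
tool_rot: [-3.142, 0.0, -3.141]
force: [-0.6, 0.0, -0.4]
grip_width: 0.0284
finger_force: 39.7
position: [0.5831, 0.1502, 0.1233]
[0.5831 0.1502 0.1233]
large knob visible pts 8 [0.644 0.162 0.033] [0.653 0.172 0.034]
```

View pics/w21.png

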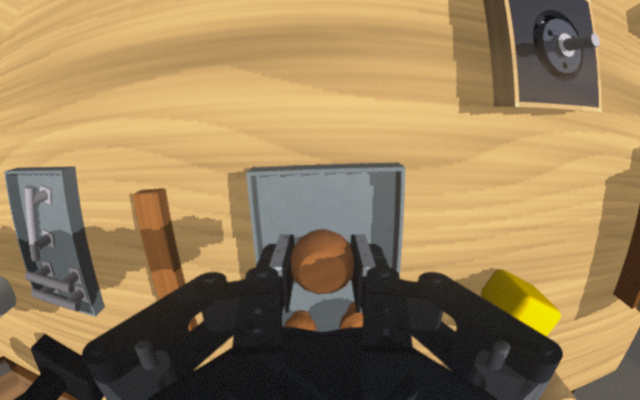

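The held small knob is at (323,262). The brown spots at (300,318) and (350,318) should be the fixed knobs or the placed large knob, so I check before lowering.

```bash
python3 - <<'E'
from h import *
from workcell import grab_frame
f=dict(np.load("w21.npz"))
print(project(f,[[.634,.153,.035],[.612,.153,.03],[.656,.153,.03],[.695,.183,.035],[.701,.125,.03]]).round())
f=grab_frame("top");np.savez("top2.npz",**f);cv2.imwrite("pics/t3.png",cv2.resize(f["pixels"][110:270,200:440,::-1],None,fx=3,fy=3))
E
```

```text
[[325. 272.]
 [326. 244.]
 [325. 292.]
 [359. 331.]
 [294. 333.]]
```

View pics/t3.png

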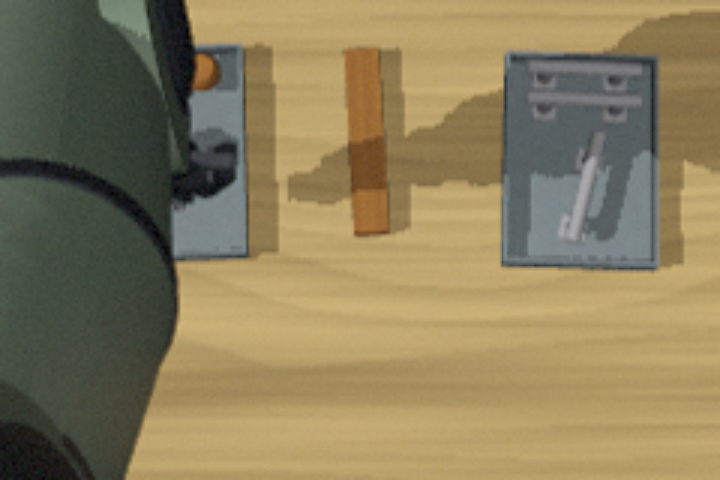

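The pull stands in its tray at (580,185) in the crop. The spots match the fixed knobs' projections, and the placed knob is just hidden behind the held one. Lower and release.

```bash

python3 -m crank '0.015 0 0 0.01 0 0 0; 0.015 0 0 0.025 0 0 0; 0.015 0 0 0.025 0 0 0; 0.015 0 0 0.025 0 0 0; 0.015 0 0 0.01 0 0 0; 0.015 0 0 0 0 0 0; 0.015 0 0 0 0 0 0; 0.015 0 0 0 0 0 0'
python3 -m crank '0.015 0 0 0 0 0 0; 0.042 0 0 0 0 0 0; 0.042 0 0 0 0 0 0; 0.042 0 0 0 0 0 0; 0.042 0 0 -0.01 0 0 0; 0.042 0 0 -0.03 0 0 0; 0.042 0 0 -0.03 0 0 0; 0.042 0 0 -0.03 0 0 0'
python3 -m crank '0.042 0 -0.01 -0.03 0 0 0; 0.042 0 -0.03 -0.03 0 0 0; 0.042 0 -0.035 -0.03 0 0 0; 0.042 0 -0.035 0 0 0 0; 0.042 0 -0.035 0 0 0 0; 0.042 0 0 0 0 0 0; 0.042 0 0 0 0 0 0; 0.042 0 0 0 0 0 0'
python3 snap.py w22
python3 - <<'E'
from meas import *
from workcell import grab_frame
f=dict(np.load("w22.npz"));a=f["pixels"][...,::-1]
t=grab_frame("scene");np.savez("s2.npz",**t);b=t["pixels"][100:300,120:460,::-1]
cv2.imwrite("pics/fin.png",np.vstack([cv2.resize(a,(480,300)),cv2.resize(b,(480,282))]))
for n,z,xy in(("kL",.0285,(.634,.153)),("kS",.0225,(.583,.15))):
    try:
        c=cnt(f,blob(f,.015+.005,.05,xy,.026 if n=="kL" else .02),z);print(n,cv2.minAreaRect(c))
    except Exception as e:print(n,e)
W=world(f)
for n,xy in(("kL",(.634,.153)),("kS",(.583,.15)),("pull",(.6075,-.168))):
    m=np.hypot(W[...,0]-xy[0],W[...,1]-xy[1])<.012;print(n,"top",m.sum(),np.percentile(W[m][:,2],95).round(4))
E
```

```text
clock: 34.58
position: [0.5832, 0.1501, 0.0283]
tool_rot: [-3.141, -0.0, -3.141]
force: [0.2, 0.8, -0.1]
grip_width: 0.0285
finger_force: 42.2
clock: 35.25
position: [0.5829, 0.15, 0.1301]
tool_rot: [-3.141, -0.0, -3.141]
force: [0.1, 0.0, 0.8]
grip_width: 0.0421
finger_force: 0.0
clock: 35.92
position: [0.5831, 0.0095, 0.2154]
tool_rot: [3.141, 0.0, -3.141]
force: [0.1, 1.0, -0.4]
grip_width: 0.0422
finger_force: 0.0
[0.5831 0.0095 0.2154]
kL ((633.8120727539062, 152.93667602539062), (46.91278839111328, 45.122108459472656), 89.55489349365234)
kS ((582.0105590820312, 150.54949951171875), (29.43934440612793, 32.37137222290039), 0.27702054381370544)
kL top 300 0.0396
kS top 372 0.0335
pull top 408 0.0362
```

View pics/fin.png

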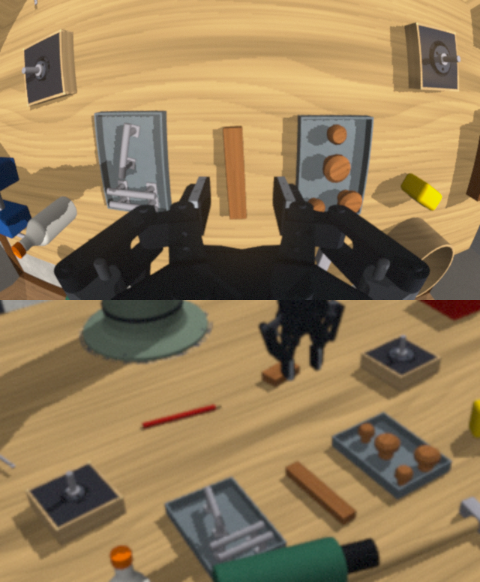

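Both knobs stand in their tray at (337,133) and (337,168), and the pull stands at (127,145). Both saws are home, and the measured tops (39.6, 33.5 and 36.2 mm) match the expected heights. Handing in.

```bash
python3 -c "
from workcell import bot
print(bot.job_done())"
```

```text
the job is handed in; nothing more can be done
None
```

All five items are sorted and released: both saws are pressed home in their own cutouts, both knobs and the pull stand in their trays, and the job was handed in at about 36 s; the hand-in call returned no verdict.

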